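Chuck up a pricking tool on the voicing bench

ROBOT

A 6-joint arm with a two-finger parallel gripper is mounted at the origin on the work surface. World frame = base frame: x ahead of the robot, y to its left, z up, the work surface at z = 0. Lengths are in m, angles in rad, forces in N, time in s.
With the tool pointing down it reaches from about 0.325 to 0.9 m from the base axis. Payload 6.1 kg.
Tool frame: the origin (TCP) lies between the finger pads, 19 mm behind the fingertips; this is the grasp point; z points along the fingers, y is the line along which they close (so a half turn about z gives the same grasp; the last joint's range is limited). The gripper opens to 85 mm and grips with 20 to 120 N. Pads are 22 mm wide; open, the fingers measure 114 mm over their backs; the gripper's body (76 mm by 85 mm) begins 54 mm behind the grasp point. The pads swing forward as they close: fully open they stand 13 mm farther back than shut.
Start: joints at [-1.423, 0.22, 1.526, -0, 1.395, -0.126], TCP at [0.169, -0.602, 0.25] pointing down, gripper open.
Joint ranges: [-2.98, 2.98], [-0.91, 2.08], [0.09, 2.57], [-1.24, 4.39], [0.2, 2.65], [-2.68, 2.68]. Speed limits (rad/s): [2.57, 2.57, 3.01, 3.14, 3.14, 3.14].

INTERFACE

Orientations are given as a unit quaternion [w, x, y, z].
In Python, from plant import sensors, imaging, hand_in, finder gives the robot as it stands. The module is installed in compiled form; this text tells all that it offers.
- The arm moves only by the shell command python3 -m jog 'ROWS' [FORCE]. ROWS is JSON, one flat list of numbers, 7 for each row, row after row: the turn, a rotation vector about the world's x, y, z in degrees, then the shift along the world's x, y, z in mm, then the opening, from 0 (shut) to 1 (fully open). In form: [ax, ay, az, x, y, z, fingers, ax, ay, az, x, y, z, fingers, ...]. A call has 1 to 8 rows; each row shifts and turns the commanded pose from where the row before left it; what a row does not reach is not made up. A row lasts 1/10 s, in which the tool goes at most 50 mm and 8.59 degrees, less where a joint would pass 70% of its speed; a pose out of reach is approached as far as the arm can. A call is refused whole if a number of a shift passes 50 or a number of a turn 8.59, either way. A call with a gripper value outside its range is refused whole. The fingers move at their own pace and stop on an object; FORCE is the grip in N (left out, the last holds). Time passes only in rows, so rows that do not move let the fingers close. It gives the time, the measured TCP pose, the force, the opening and the grip force at its end, in the units of the state.
- sensors.state(): the state, without advancing time (a new reading comes with each control period).
- imaging.capture(name): name is "scene" or "top"; returns (picture, depth): 400x640x3 uint8, red, green, blue; 400x640 float32, m along the optical axis (not along the pixel's ray), 0 where there is no reading.
- imaging.camera_model(name): a dict with "fx", "fy", "cx", "cy" (pixels), "dist" ([k1, k2, p1, p2, k3] as OpenCV has them; the pictures are not rectified), "rvec" (rotation vector, rad) and "tvec" (3), from world to camera coordinates, as OpenCV has them. Camera axes: x right, y down, z forward; pixel columns grow to the right and rows downward; lengths in m; the calibration is good to about 2 mm. A picture is of the moment at which its call begins. camera_model takes no time and is no camera call.
- hand_in(): hands the job in; it is judged then, once.
Trained networks look in the newest picture that a camera, given by its name, has taken for a name from the list of things; names that differ only in an ending like _2 or _b are one class to them, and where a whole thing is asked for, a point or a joint stands for the part that bears it (a point fixed in the world has none). Each returns a list of dicts, best first, with "conf" (0 to 1); they miss things now and then, are a little off and sometimes report something else, mostly with a low value. They report only what shows in the picture. A call takes as long as a camera call. They do not tell look-alikes from the thing itself.
- finder.search_frame(name, camera): "xyz" ([x, y, z] in m, in the coordinates of the camera as it stood for that picture, good to about 4 mm: the middle of the surface that is visible of it).
- finder.cut_out(name, camera): "region" (400x640 bool, what is visible of it).
The state is a dict: "time_s": time; "joint_positions": joint angles; "qvel": joint speeds; "joint_efforts": joint torques, N m; "position": TCP position; "orientation": TCP orientation; "wrist_force": force on the tool from outside, world axes, zero at the start; "torque": the same for the moment, N m; "grip_width": opening from 0.0 (shut) to 1.0 (fully open); "grip_force": force on a finger pad.
Only numpy, scipy, OpenCV 4.12 (cv2) and the standard library are available. Lean on these libraries where they do the work, as an engineer would, in place of code of your own. Each camera call takes 0.05 s, during which the arm holds its last target. There are 200 camera calls.

TASK

Lay the horn-handled pricking tool in the sloping chuck stand so that its handle lies in both dark V rests and its steel shank stands between the open jaws, fully home against the chuck's end stop. Swing the brass keeper over the handle until it is fully down in its catch, and only then turn the chuck sleeve (its top towards the keeper's hinge side) until all three jaws grip the shank firmly and the sleeve will go no further. Leave it clamped, with the other things on the bench left where they are.

Things in the scene. Friction and masses are not known exactly. Their poses are not given: they have to be found in the camera images.
- pricking_tool: Pricking tool, 198 mm long. Origin: centre of the steel shank's free end; +x along its axis to the handle end. Shank x 0 to 78 mm, 12 mm dia. Brown horn handle with brass bands x 78 to 198, 28 mm dia. Mass centre x = 120. Starts level, axis 50 mm up, shank towards the robot, in one of two identical beech bench rests (left or right); a red-gripped tuning lever lies in the other.
- pricker_grip (a point): On the pricking tool's axis, middle of its handle (x = 128 mm in its frame), between the two Vs of the bench rest and, when home, of the chuck stand. The Vs are 14 mm thick along the tool with 88 mm free between them (x 95 to 183 mm); pinch the 28 mm handle here.
- chuck_bed: Fixed green bed. Origin: chuck axis at the end stop face, 115 mm up. +x runs up the axis, away from the robot, rising 30 deg; +y left; +z square to the bed. Two dark V rests, 14 mm thick, at x = 88 and 190 carry the handle with its axis on this x axis; tops at z = -3, y = +/-24. Bed plate top z = -62, 80 wide. Headstock x -80 to -48, to z = 24, 64 wide. Home: tool frame = this frame.
- sleeve_mid (a point): Middle of the knurled steel chuck sleeve, on its axis (x = -26 mm in the bed frame). Sleeve: 52 mm diameter, 42 mm long, pinch it across its diameter, square to the axis.
- chuck_sleeve (a joint): Sleeve turn, rad: 0 jaws open, grows as they close; the sleeve's top (+z) moves to +y (clockwise seen from the tool handle). Jaws move in 4 mm per rad, touch the 12 mm shank at about 1.25; hard stop at 1.5. Stays where left. Takes about 0.1 Nm.
- jaw_top: Upper of three coupled brass jaws 120 degrees apart; each 20 mm long (bed x 1 to 21 mm), 9 wide, 14 deep; inner face 11 mm from the axis when open. Body origin: the bed origin when open, moving in with the jaw.
- jaw_left: Lower left (+y) jaw, the same.
- jaw_right: Lower right (-y) jaw, the same.
- keeper (a joint): Keeper angle in rad: 0 fully down in its catch, about 2.6 leaning open to the left (+y). Stays where it is left; light (about 1 N at its end).
- keeper_end (a point): Middle of the end tab of the brass keeper strap, 92 mm from its hinge. Strap 100 mm long, 15 wide (tab 22 wide, 16 long), 6 thick; pinch the tab across its width. Hinge parallel to the bed's x axis at bed x = 88, y = 34, z = 20 mm; closed, it lies across the handle to -y at z = 20, in a catch post at y = -34 whose cheeks do not rise above it.
- tuning_lever: Bystander: steel tuning lever with red rosewood grip, 216 mm long, on the other bench rest.
- hammer_1: Bystander: hornbeam piano hammer head with white felt, 85 mm long, 12 mm high.
- hammer_2: Bystander: the same.
- loupe: Bystander: brass loupe, 45 mm diameter, 34 mm high.
- wippen: Bystander: dark walnut wippen, 105 mm long, 50 mm high.
- glue_jar: Bystander: jar, 60 mm diameter, 75 mm high.
Mind the look-alikes: they are no part of the job. Leave any green or white look-alike of the pricking_tool alone.

How it is judged:
On the way, in this order (a step that is already met when the one before it is completed fails the run):
1. the pricking tool lies home in both V rests, its shank between the jaws against the stop, keeper still open, jaws not yet closed (x of pricking_tool in the frame of chuck_bed between -0.004 and 0.008 m and angle between the x axis of pricking_tool and the x axis of chuck_bed, either way round below 0.06 rad and x of pricker_grip in the frame of chuck_bed above 0.11 m and y of pricker_grip in the frame of chuck_bed between -0.004 and 0.004 m and z of pricker_grip in the frame of chuck_bed between -0.004 and 0.004 m and value of joint keeper above 0.5 rad and value of joint chuck_sleeve below 0.8 rad), for 0.2 s.
2. the keeper is down in its catch over the tool, jaws not yet closed (x of pricking_tool in the frame of chuck_bed between -0.004 and 0.008 m and angle between the x axis of pricking_tool and the x axis of chuck_bed, either way round below 0.06 rad and x of pricker_grip in the frame of chuck_bed above 0.11 m and y of pricker_grip in the frame of chuck_bed between -0.004 and 0.004 m and z of pricker_grip in the frame of chuck_bed between -0.004 and 0.004 m and value of joint keeper below 0.08 rad and value of joint chuck_sleeve below 0.8 rad), for 0.2 s.
3. the sleeve is turned until all three jaws grip the shank (x of pricking_tool in the frame of chuck_bed between -0.004 and 0.008 m and angle between the x axis of pricking_tool and the x axis of chuck_bed, either way round below 0.06 rad and x of pricker_grip in the frame of chuck_bed above 0.11 m and y of pricker_grip in the frame of chuck_bed between -0.004 and 0.004 m and z of pricker_grip in the frame of chuck_bed between -0.004 and 0.004 m and value of joint keeper below 0.08 rad and value of joint chuck_sleeve above 1.1 rad and contact force between each of jaw_top, jaw_left, jaw_right and pricking_tool above 1 N), for 0.2 s.
At the end, for the whole second after the job is handed in: The tool rests home in the chuck stand (in line within 3.4 degrees, handle middle within 4 mm of the axis, shank end within 8 mm of the stop), keeper down (under 0.08 rad), sleeve past 1.1 rad, each jaw pressing the shank with over 1 N, tool at rest (all of step 3 and linear speed of pricking_tool below 0.02 m/s); the robot touches nothing.
It fails at once if a bystander (tuning lever, hammer head, loupe, wippen or glue jar) moved more than 30 mm (distance of any of tuning_lever, hammer_1, hammer_2, loupe, wippen, glue_jar from where it was at the start of the episode above 0.03 m).
It also fails if it takes over 72 s, if anything falls off the work surface, if the arm or the gripper's body presses on something with over 40 N, if the wrist force passes 120 N, or if a joint passes its speed limit or range.

## Working session

There is one attempt and no reset: what is moved stays moved. The work goes in short steps, Python scripts to look and compute and a shell command to move; the robot and the scene stay as the last step left them, time stands still between calls to the robot, and variables do not carry over. Pictures are saved under pics/ and viewed, at most 13 in all, crops included, and the job is handed in when it is done.

```bash
mkdir -p pics; cat > h.py <<'E'
import numpy as np, cv2
from plant import sensors, imaging, finder
def cam(n):
    m=imaging.camera_model(n);K=np.array([[m['fx'],0,m['cx']],[0,m['fy'],m['cy']],[0,0,1.]])
    R=cv2.Rodrigues(np.array(m['rvec'],float))[0];return K,np.array(m['dist'],float),R,np.array(m['tvec'],float).ravel()
def c2w(n,p):
    K,d,R,t=cam(n);return (np.atleast_2d(p)-t)@R
def px2w(n,uv,z):
    K,d,R,t=cam(n);u=cv2.undistortPoints(np.array(uv,float).reshape(-1,1,2),K,d).reshape(-1,2)
    return c2w(n,np.c_[u,np.ones(len(u))]*np.asarray(z).reshape(-1,1))
def w2px(n,P):
    K,d,R,t=cam(n);return cv2.projectPoints(np.atleast_2d(np.array(P,float)),cv2.Rodrigues(R)[0],t,K,d)[0].reshape(-1,2)
def mask2w(n,mask,dep):
    v,u=np.nonzero(mask&(dep>0));return px2w(n,np.c_[u,v],dep[v,u])
E
python3 - <<'E'
from h import *
np.set_printoptions(precision=3,suppress=True)
for n in('scene','top'):
    im,d=imaging.capture(n);cv2.imwrite(f'pics/{n}0.png',im[:,:,::-1]);np.savez(f'{n}0.npz',im=im,d=d)
    K,dd,R,t=cam(n);print(n,K[0,0],-R.T@t,R[2])
    for o in('pricking_tool','chuck_bed','sleeve_mid','keeper_end','tuning_lever','jaw_top'):
        for r in finder.search_frame(o,n)[:3]:
            w=c2w(n,r['xyz'])[0];print(o,round(r['conf'],2),w,w2px(n,w)[0].round())
print(sensors.state())
E
```

```text
scene 415.6327112862666 [ 1.031 -0.667  0.909] [-0.468  0.622 -0.627]
pricking_tool 0.73 [0.474 0.327 0.055] [360. 190.]
pricking_tool 0.72 [0.703 0.441 0.021] [436. 206.]
pricking_tool 0.7 [0.225 0.299 0.021] [298. 178.]
chuck_bed 0.89 [ 0.591 -0.065  0.119] [320. 260.]
sleeve_mid 0.94 [ 0.592 -0.058  0.122] [322. 258.]
tuning_lever 0.63 [ 0.459 -0.316  0.059] [216. 315.]
jaw_top 0.56 [ 0.521 -0.061  0.135] [299. 244.]
jaw_top 0.43 [ 0.462 -0.315  0.059] [217. 315.]
jaw_top 0.28 [0.404 0.181 0.011] [318. 215.]
top 512.4009153190513 [0.239 0.106 1.753] [ 0.132  0.001 -0.991]
pricking_tool 0.92 [0.456 0.331 0.058] [254. 202.]
pricking_tool 0.69 [ 0.696 -0.244  0.074] [424. 126.]
pricking_tool 0.63 [0.216 0.3   0.025] [266. 274.]
chuck_bed 0.75 [ 0.583 -0.049  0.115] [368. 158.]
sleeve_mid 0.7 [ 0.58  -0.048  0.116] [368. 158.]
keeper_end 0.57 [0.564 0.031 0.196] [345. 159.]
tuning_lever 0.66 [ 0.44  -0.302  0.061] [445. 201.]
jaw_top 0.24 [0.767 0.042 0.035] [338. 111.]
{'time_s': 0.7, 'joint_positions': array([-1.423,  0.22 ,  1.526, -0.   ,  1.395, -0.126]), 'qvel': array([-0.   , -0.001,  0.   , -0.   , -0.001, -0.   ]), 'joint_efforts': array([ -0.001, -49.669, -38.965,   0.   ,   0.001,  -0.   ]), 'position': array([ 0.169, -0.602,  0.25 ]), 'orientation': array([ 0.   ,  0.991,  0.136, -0.   ]), 'wrist_force': array([-0.06 ,  0.582,  0.49 ]), 'torque': array([ 0.037,  0.001, -0.032]), 'grip_force': 0.0, 'grip_width': 0.9964858888305407}
```

View pics/scene0.png

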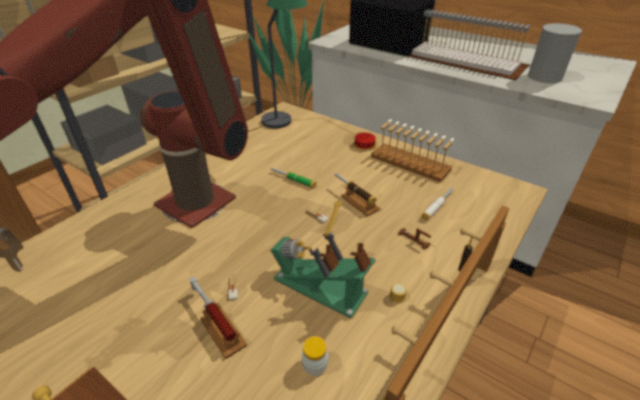

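View pics/top0.png

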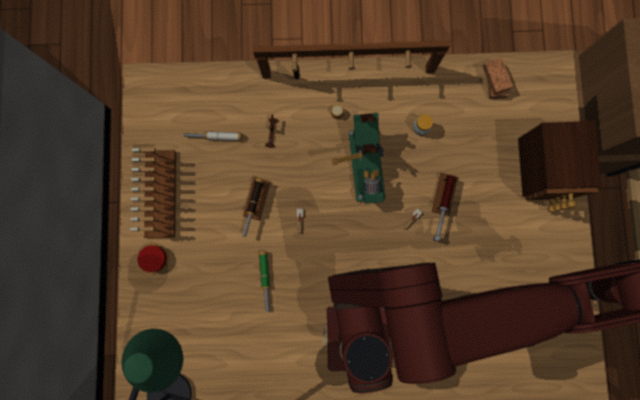

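Scene: the pricking tool candidates are the brown handle with brass bands in the left bench rest (scene 358,192; top 256,203), the green look-alike (scene 295,179; top 265,280), the white one (scene 437,204; top 215,135) and the red lever (scene 215,315; top 445,205). I choose the brown one. The chuck bed is at scene (325,270), top (367,158), and the keeper leans to the left, with its tab at top (338,160).

```bash
cat > fit.py <<'E'
from h import *
from scipy.optimize import least_squares
np.set_printoptions(precision=4,suppress=True)
def bedRT(p):
    x,y,a=p[:3];c,s=np.cos(a),np.sin(a);A=np.array([[c,-s,0],[s,c,0],[0,0,1]])
    t=np.radians(30);B=np.array([[np.cos(t),0,-np.sin(t)],[0,1,0],[np.sin(t),0,np.cos(t)]])
    return A@B,np.array([x,y,.115])
def box(q,lo,hi):
    lo,hi=np.array(lo)/1e3,np.array(hi)/1e3;e=np.abs(q-(lo+hi)/2)-(hi-lo)/2
    return np.linalg.norm(np.maximum(e,0),axis=1)+np.minimum(e.max(1),0)
def sdf(q):
    r=np.hypot(q[:,1],q[:,2])-.026;ax=np.abs(q[:,0]+.026)-.021
    cyl=np.maximum(r,ax)
    return np.min([box(q,(-80,-32,-62),(-48,32,24)),cyl,box(q,(81,-24,-62),(95,24,-3)),box(q,(183,-24,-62),(197,24,-3)),box(q,(-80,-40,-74),(210,40,-62))],axis=0)
if __name__=='__main__':
    tool={}
    C={}
    for n in('scene','top'):
        im,d=imaging.capture(n)
        r=finder.cut_out('chuck_bed',n);m=r[0]['region'];P=mask2w(n,m,d);C[n]=P[P[:,2]>.02]
        print(n,'bed',r[0]['conf'],m.sum(),P.min(0),P.max(0))
        for r in finder.cut_out('pricking_tool',n)[:4]:
            P=mask2w(n,r['region'],d)
            if len(P)==0: continue
            c=np.median(P,0)
            if np.hypot(c[0]-.465,c[1]-.33)>.06: continue
            col=im[r['region']&(d>0)].astype(int)
            Q=P[(P[:,2]>.045)]
            if len(Q)<8: continue
            v=np.linalg.svd(Q[:,:2]-Q[:,:2].mean(0))[2][0];v*=np.sign(v[0]);s=(Q[:,:2]-Q[:,:2].mean(0))@v
            print(n,'tool',r['conf'],len(P),'yaw',np.degrees(np.arctan2(v[1],v[0])),'mean',Q.mean(0),'ends',Q[:,:2].mean(0)+np.outer([s.min(),s.max()],v),'zmax',np.percentile(P[:,2],95))
    for ns in(('scene',),('top',),('scene','top')):
        P=np.vstack([C[n] for n in ns])
        f=lambda p:sdf((P-bedRT(p)[1])@bedRT(p)[0])
        best=min((least_squares(f,(x0,-.055,a),loss='soft_l1',f_scale=.003) for x0 in(.58,.61,.64) for a in(-.2,0,.2)),key=lambda r:r.cost)
        print(ns,best.x,np.degrees(best.x[2]),'med',np.median(np.abs(best.fun)),len(P))
    im,d=imaging.capture('scene');cv2.imwrite('pics/c1.png',cv2.resize(im[150:330,180:470,::-1],None,fx=2.7,fy=2.7,interpolation=2))
E
python3 fit.py
```

```text
scene bed 0.6 3110 [ 0.4371 -0.1001 -0.0049] [0.724  0.1502 0.2156]
scene tool 0.8 326 yaw -16.976232973959444 mean [0.4628 0.3282 0.056 ] ends [[0.3458 0.3639]
 [0.5351 0.3061]] zmax 0.06321616970930294
top bed 0.61 2240 [ 0.4393 -0.1043  0.0002] [0.767  0.0686 0.2205]
top tool 0.95 446 yaw -16.5033198859642 mean [0.4579 0.3335 0.0592] ends [[0.3466 0.3665]
 [0.5339 0.311 ]] zmax 0.06746304264476399
('scene',) [ 0.5184 -0.0564  0.0822] 4.7112608310729245 med 0.0015020896347596874 3075
('top',) [ 0.5177 -0.0552  0.1057] 6.055860664672056 med 0.0027160425491886686 2227
('scene', 'top') [ 0.5181 -0.0562  0.0884] 5.066438186481561 med 0.0019104652376725172 5302
```

View pics/c1.png

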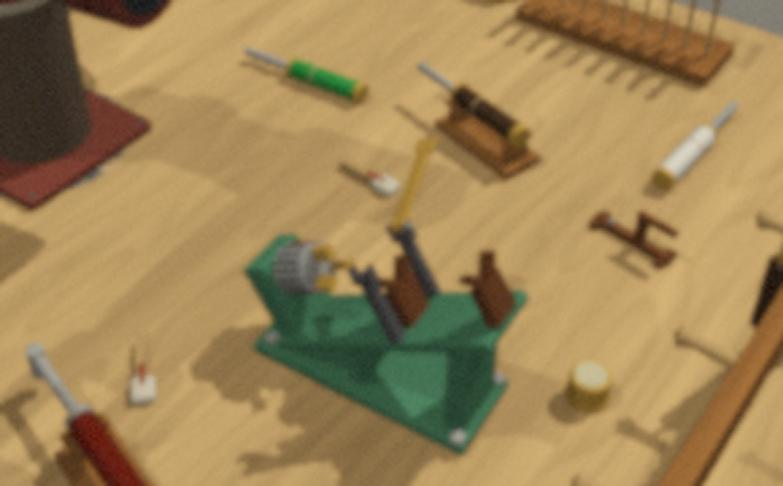

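Crop: brown, brass-banded tool in the left rest at crop (485,112), green look-alike at (325,78), white at (690,145), lever at (75,400). My choice holds. Sizes agree: the tool measures 195–198 mm and its top is at about 64 mm. Setting out.

```bash
python3 -m jog '[0,0,7.4,15,46.6,0,1,0,0,7.4,15,46.6,0,1,0,0,7.4,15,46.6,0,1,0,0,7.4,15,46.6,0,1,0,0,7.4,15,46.6,0,1,0,0,7.4,15,46.6,0,1,0,0,7.4,15,46.6,0,1]' 40
python3 -m jog '[0,0,7.4,15,46.6,0,1,0,0,7.4,15,46.6,0,1,0,0,7.4,15,46.6,0,1,0,0,7.4,15,46.6,0,1,0,0,7.4,15,46.6,0,1,0,0,7.4,15,46.6,0,1,0,0,7.4,15,46.6,0,1]' 
python3 -m jog '[0,0,7.4,15,46.6,0,1,0,0,7.4,15,46.6,0,1,0,0,7.4,15,46.6,0,1,0,0,7.4,15,46.6,0,1,0,0,7.4,15,46.6,0,1,0,0,7.4,15,46.6,0,1,0,0,0,0,0,0,1]' 
cat > st.py <<'E'
from h import *
from scipy.spatial.transform import Rotation as Ro
np.set_printoptions(precision=4,suppress=True)
s=sensors.state();q=s['orientation'];R=Ro.from_quat(np.r_[q[1:],q[0]]).as_matrix()
print('t',s['time_s'],'pos',s['position'],'x',R[:,0],'y',R[:,1],'z',R[:,2],'yawx',np.degrees(np.arctan2(R[1,0],R[0,0])),'\nF',s['wrist_force'],'g',s['grip_width'],s['grip_force'],'j',s['joint_positions'])
E
python3 st.py; python3 fit.py
```

```text
time_s: 1.75
position: [0.2742, -0.2738, 0.2501]
orientation: [0.0, 0.83, 0.557, 0.0]
wrist_force: [0.7, 0.3, 0.9]
grip_width: 1.001
grip_force: 0.0
time_s: 2.45
position: [0.3793, 0.0528, 0.2506]
orientation: [0.001, 0.503, 0.864, 0.0]
wrist_force: [2.4, -0.5, 0.8]
grip_width: 0.999
grip_force: 0.0
time_s: 3.15
position: [0.4693, 0.3348, 0.2483]
orientation: [-0.001, 0.138, 0.99, 0.0]
wrist_force: [0.3, -0.1, -0.5]
grip_width: 1.005
grip_force: 0.0
t 3.15 pos [0.4693 0.3348 0.2483] x [-0.9618  0.2737  0.0019] y [0.2737 0.9618 0.0003] z [-0.0017  0.0008 -1.    ] yawx 164.11291139011945 
F [ 0.2627 -0.0734 -0.4863] g 1.005290516479492 0.0 j [ 0.4822  0.1071  1.6573  0.0015  1.3783 -0.8116]
scene bed 0.75 3343 [ 0.3845 -0.1002 -0.0044] [0.7245 0.1539 0.2176]
scene tool 0.87 303 yaw -16.610926288032747 mean [0.4693 0.3258 0.0564] ends [[0.3473 0.3622]
 [0.5358 0.306 ]] zmax 0.0631539725007259
top bed 0.89 2306 [ 0.4392 -0.1119 -0.0049] [0.7417 0.0686 0.2212]
top tool 0.64 181 yaw -20.335615397215186 mean [0.4445 0.337  0.0627] ends [[0.3905 0.357 ]
 [0.5318 0.3046]] zmax 0.06779636927573997
('scene',) [ 0.5183 -0.0564  0.0828] 4.741990418774643 med 0.001486825819037755 3306
('top',) [ 0.5176 -0.0551  0.1011] 5.79231564452969 med 0.0025213974766852554 2266
('scene', 'top') [ 0.5181 -0.0562  0.0879] 5.0341809563057485 med 0.0018583765806576592 5572
```

```bash
python3 -m jog '[0,0,-0.8,-1,-5,-45,1,0,0,0,0,0,-45,1,0,0,0,0,0,-45,1,0,0,0,0,0,-35,1,0,0,0,0,0,-28,1,0,0,0,0,0,0,1]' 
python3 -m jog '[0,0,0,0,0,0,0,0,0,0,0,0,0,0,0,0,0,0,0,0,0,0,0,0,0,0,0,0,0,0,0,0,0,0,0,0,0,0,0,0,0,0]' 40; python3 st.py
```

```text
time_s: 4.1
position: [0.4649, 0.3227, 0.0481]
orientation: [-0.003, 0.15, 0.989, -0.002]
wrist_force: [-1.0, -0.1, 0.1]
grip_width: 1.006
grip_force: 0.0
time_s: 4.7
position: [0.4714, 0.3304, 0.0566]
orientation: [0.004, 0.149, 0.989, 0.006]
wrist_force: [0.8, 14.2, 6.2]
grip_width: 0.317
grip_force: 40.7
t 4.7 pos [0.4714 0.3304 0.0566] x [-0.9555  0.2949 -0.0058] y [0.2948 0.9555 0.0122] z [ 0.0091  0.01   -0.9999] yawx 162.85088129919876 
F [ 0.755  14.1791  6.1506] g 0.31669956775516167 40.67504525184631 j [ 0.4717  0.3126  1.8083  0.0056  1.008  -0.8028]
```

```bash
python3 -m jog '[0,0,0,0,0,15,0,0,0,0,0,0,35,0,0,0,0,0,0,45,0,0,0,0,0,0,45,0,0,0,0,0,0,30,0,0,0,0,0,0,0,0,0,0,0,0,0,0,0]' 60; python3 st.py
python3 - <<'E'
from h import *
a=[]
for i in range(4):
    im,d=imaging.capture('scene');s=sensors.state();a.append(s['position'])
print(a)
cv2.imwrite('pics/c2.png',cv2.resize(im[100:330,220:470,::-1],None,fx=2.6,fy=2.6))
E
```

```text
time_s: 5.4
position: [0.4682, 0.3253, 0.2232]
orientation: [0.001, 0.149, 0.989, 0.0]
wrist_force: [-0.9, -0.6, -2.2]
grip_width: 0.302
grip_force: 59.2
t 5.4 pos [0.4682 0.3253 0.2232] x [-0.9557  0.2942 -0.0016] y [0.2942 0.9557 0.0012] z [ 0.0019  0.0007 -1.    ] yawx 162.8885608740787 
F [-0.9069 -0.6241 -2.2272] g 0.3017101960048292 59.162530303001404 j [ 0.469   0.109   1.7033 -0.0003  1.3273 -0.8031]
[array([0.46735308, 0.32484633, 0.22137545]), array([0.46695098, 0.32461678, 0.22036462]), array([0.46678397, 0.32460664, 0.219891  ]), array([0.46686049, 0.32464879, 0.21984107])]
```

View pics/c2.png

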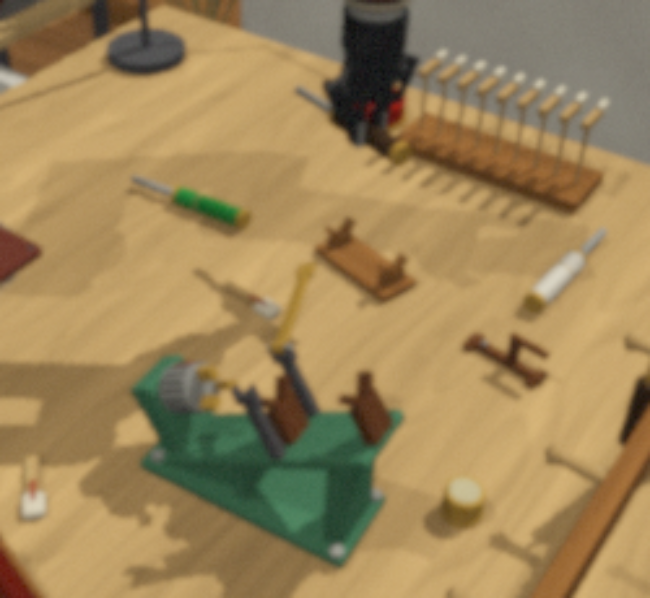

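Crop: the tool is in the gripper at (360,125), clear of the rest, and nothing else has moved.

```bash
python3 -m jog '[0,0,5.5,0,0,40,0,0,0,5.5,0,0,40,0,0,0,5.5,0,0,40,0,0,0,5.5,0,0,40,0]'
python3 -m jog '[0.33,-3.74,0,21,-46,0,0,0.33,-3.74,0,21,-46,0,0,0.33,-3.74,0,21,-46,0,0,0.33,-3.74,0,21,-46,0,0,0.33,-3.74,0,21,-46,0,0,0.33,-3.74,0,21,-46,0,0,0.33,-3.74,0,21,-46,0,0,0.33,-3.74,0,21,-46,0,0]' 
python3 -m jog '[0,0,0,0,0,-30,0,0,0,0,0,0,-30,0,0,0,0,0,0,0,0,0,0,0,0,0,0,0]'; python3 st.py
cat > rel.py <<'E'
from fit import *
from scipy.spatial.transform import Rotation as Ro
import sys
bp=(.5181,-.0562,np.radians(5.1))
R,o=bedRT(bp)
s=sensors.state();q=s['orientation'];G=Ro.from_quat(np.r_[q[1:],q[0]]).as_matrix()
print('TCP in bed mm',((s['position']-o)@R)*1e3,'gx,gz in bed',G[:,0]@R,G[:,2]@R)
print('world axes of bed', R.T)
ims={}
for n in('scene','top'):
    im,d=imaging.capture(n);ims[n]=im
    for r in finder.cut_out('pricking_tool',n)[:3]:
        P=mask2w(n,r['region'],d)
        if len(P)<20: continue
        B=(P-o)@R*1e3;T=(P-s['position'])@G*1e3
        T=T[np.abs(T[:,1])<25]
        if len(T)<20 or np.abs(np.median(T,0)).max()>150: continue
        print(n,r['conf'],len(T),'TCPframe x 1,99%',np.percentile(T[:,0],[0,1,99,100]))
        for lo,hi in((-80,-55),(-55,-20),(20,55),(55,85),(85,110),(110,140)):
            m=(T[:,0]>lo)&(T[:,0]<hi)
            if m.sum()>4: print('  x',lo,hi,m.sum(),'med',np.median(T[m],0),'z min/max',np.percentile(T[m][:,2],[5,95]),'y',np.percentile(T[m][:,1],[5,95]),'bed',np.median((T[m]/1e3@G.T+s['position']-o)@R*1e3,0))
if len(sys.argv)>1:
    c=w2px('scene',s['position'])[0].astype(int);y0,x0=max(0,c[1]-90),max(0,c[0]-130)
    a=cv2.resize(ims['scene'][y0:y0+200,x0:x0+260,::-1],None,fx=3,fy=3,interpolation=2);print('crop',x0,y0)
    cv2.imwrite('pics/'+sys.argv[1],a)
E
python3 rel.py c3.png
```

```text
time_s: 6.0
position: [0.4675, 0.325, 0.3817]
orientation: [-0.001, -0.045, 0.999, -0.001]
wrist_force: [0.7, 0.0, -1.7]
grip_width: 0.307
grip_force: 59.2
time_s: 6.8
position: [0.6341, -0.0405, 0.3804]
orientation: [0.259, -0.041, 0.965, 0.012]
wrist_force: [1.5, 1.8, -0.9]
grip_width: 0.302
grip_force: 59.5
time_s: 7.2
position: [0.6336, -0.0384, 0.3206]
orientation: [0.257, -0.041, 0.965, 0.012]
wrist_force: [0.6, -0.1, -0.5]
grip_width: 0.299
grip_force: 59.7
t 7.2 pos [ 0.6336 -0.0384  0.3206] x [-0.8641 -0.0729 -0.498 ] y [-0.0856  0.9963  0.0025] z [ 0.496   0.0448 -0.8672] yawx -175.17526015063996 
F [ 0.618  -0.0674 -0.4674] g 0.29921238927409277 59.66993272304535 j [-0.274  -0.1521  1.855   0.2186  0.9576 -2.012 ]
TCP in bed mm [203.767    7.4899 119.7044] gx,gz in bed [-1.      0.0042  0.0023] [-0.0023  0.0005 -1.    ]
world axes of bed [[ 0.8626  0.077   0.5   ]
 [-0.0889  0.996   0.    ]
 [-0.498  -0.0444  0.866 ]]
scene 0.73 542 TCPframe x 1,99% [-66.2461 -65.5113 130.1561 134.6532]
  x -80 -55 117 med [-63.8958  -5.1093   5.9769] z min/max [-5.4263 18.8135] y [-14.569
[... 330 characters left out ...]
91 -5.7026  5.5161] z min/max [ 1.6335 11.6458] y [-14.5102  -2.5737] bed [131.2507   2.0775 114.343 ]
  x 85 110 37 med [97.969  -5.4354  5.1408] z min/max [ 1.5762 12.598 ] y [-7.9594 -0.8809] bed [105.7696   2.4291 114.7613]
  x 110 140 34 med [122.2505  -5.576    4.9797] z min/max [ 1.5809 11.5975] y [-7.8468 -1.8237] bed [ 81.4838   2.4187 115.0159]
top 0.79 176 TCPframe x 1,99% [-68.6416 -68.3727 -13.5787 -12.1115]
  x -80 -55 52 med [-64.1429   1.0288  -6.1331] z min/max [-11.3579  10.8444] y [-8.8245 13.1452] bed [267.9498   8.2367 125.6883]
  x -55 -20 106 med [-38.3882   1.6629  -7.1324] z min/max [-12.0066   0.1029] y [-9.9948 11.5708] bed [242.1879   8.9518 126.7621]
crop 211 110
```

View pics/c3.png

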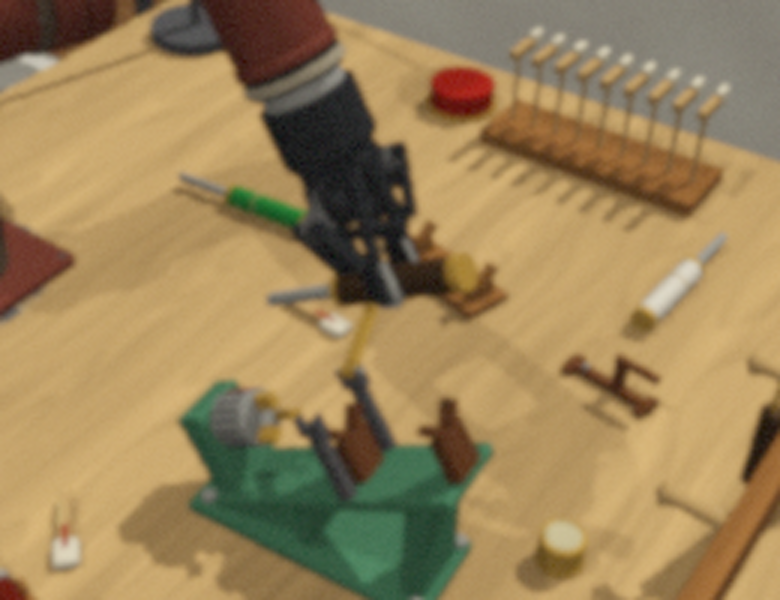

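Crop: tool held level with the bed slope, shank end at crop (270,298), handle end at (465,272). In the gripper frame, the handle end is at −67 and the shank end at +131 (198 mm, as it must be). The axis is about 6.6 mm beyond the TCP.

```bash
python3 -m jog '[0,0,0,6.2,-1.2,-27,0,0,0,0,6.2,-1.2,-27,0,0,0,0,6.2,-1.2,-27,0,0,0,0,6.2,-1.2,-27,0,0,0,0,0,0,0,0,0,0,0,0,0,0,0]';  python3 st.py; python3 rel.py c4.png
```

```text
time_s: 8.0
position: [0.6593, -0.0431, 0.215]
orientation: [0.259, -0.041, 0.965, 0.012]
wrist_force: [1.1, -0.1, -1.8]
grip_width: 0.308
grip_force: 60.1
t 8.0 pos [ 0.6593 -0.0431  0.215 ] x [-0.8623 -0.0738 -0.501 ] y [-0.086   0.9963  0.0013] z [ 0.4991  0.0442 -0.8654] yawx -175.10988451363164 
F [ 1.1107 -0.1331 -1.7963] g 0.30825140717656907 60.12720853104838 j [-0.2694  0.0038  1.9127  0.2616  0.7454 -2.0753]
TCP in bed mm [172.8391   0.4566  15.7175] gx,gz in bed [-1.      0.0032 -0.0012] [ 0.0012 -0.0004 -1.    ]
world axes of bed [[ 0.8626  0.077   0.5   ]
 [-0.0889  0.996   0.    ]
 [-0.498  -0.0444  0.866 ]]
scene 0.87 481 TCPframe x 1,99% [-66.4152 -65.8766 125.8637 130.3303]
  x -80 -55 114 med [-63.9726  -3.8132   5.8071] z min/max [-5.4383 19.2584] y [-14.12    11.6636] bed [236.8103  -3.5656   9.9927]
  x -55 -20 146 med [-37.9346 -11.0162   0.0658] z min/max [-5.8549 14.6468] y [-14.1468   1.6705] bed [210.7418 -10.6857  15.718 ]
  x 20 55 79 med [ 39.6221 -12.9325   3.9472] z min/max [-2.6416 15.0627] y [-15.5028  -8.5534] bed [133.1755 -12.3884  11.7369]
  x 55 85 36 med [74.5942 -5.5067  4.3027] z min/max [ 0.2046 15.8782] y [-13.2462   2.4774] bed [98.2379 -4.8249 11.3334]
  x 85 110 37 med [95.6416 -4.6694  4.6828] z min/max [ 1.4367 24.7268] y [-8.0146  9.007 ] bed [77.2117 -3.937  10.9179]
  x 110 140 27 med [120.57    -5.3238   4.0947] z min/max [ 1.434  13.1071] y [-8.3183 -1.7957] bed [52.2556 -4.5076 11.48  ]
top 0.76 180 TCPframe x 1,99% [-67.9908 -67.8554 -11.536   -9.237 ]
  x -80 -55 51 med [-63.1129   0.5008  -3.7349] z min/max [-11.7406  12.1983] y [-10.7106  11.9908] bed [235.9108   0.7598  19.5203]
  x -55 -20 101 med [-36.9206   2.3245  -5.4057] z min/max [-11.9116   2.919 ] y [-11.2684  12.8263] bed [209.8065   2.6497  21.1675]
crop 218 149
```

View pics/c4.png

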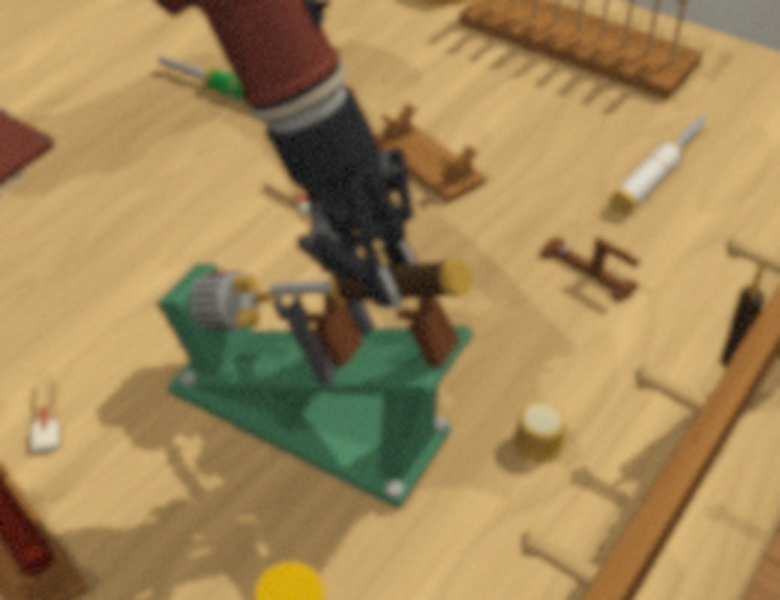

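Crop: the shank at (270–335,288) points at the jaws (255,295), just in front of them; the handle is above both V rests. Lowering, then sliding in along the axis.

```bash
python3 -m jog '[0,0,0,3.3,0.3,-5.8,0,0,0,0,-6.9,-0.6,-4,0,0,0,0,-6.9,-0.6,-4,0,0,0,0,-6.9,-0.6,-4,0,0,0,0,-6.9,-0.6,-4,0,0,0,0,0,0,0,0]';  python3 rel.py | head -1; python3 -m jog '[0,0,0,-3.5,-0.3,-2,0,0,0,0,-3.5,-0.3,-2,0,0,0,0,0,0,0,0]';  python3 rel.py c5.png;python3 st.py
```

```text
time_s: 8.8
position: [0.6338, -0.0463, 0.1919]
orientation: [0.259, -0.041, 0.965, 0.011]
wrist_force: [-5.4, -3.6, 3.9]
grip_width: 0.308
grip_force: 60.9
TCP in bed mm [139.0541  -0.4286   8.5568] gx,gz in bed [-1.      0.0038 -0.0003] [ 0.0003 -0.0016 -1.    ]
time_s: 9.3
position: [0.6287, -0.0465, 0.1894]
orientation: [0.261, -0.041, 0.964, 0.011]
wrist_force: [5.4, -1.7, 0.5]
grip_width: 0.305
grip_force: 59.8
TCP in bed mm [133.2896  -0.2098   8.9046] gx,gz in bed [-1.      0.004  -0.0044] [ 0.0044 -0.0018 -1.    ]
world axes of bed [[ 0.8626  0.077   0.5   ]
 [-0.0889  0.996   0.    ]
 [-0.498  -0.0444  0.866 ]]
scene 0.78 421 TCPframe x 1,99% [-67.59   -66.7355 127.1137 130.819 ]
  x -80 -55 103 med [-63.8837  -4.5147   4.2253] z min/max [-6.5418 17.3288] y [-14.2886  10.2705] bed [197.1975  -4.989    4.9865]
  x -55 -20 130 med [-38.2263 -10.6979  -0.018 ] z min/max [-6.3039 14.6461] y [-14.3041   1.9142] bed [171.5359 -11.1196   9.0682]
  x 20 55 71 med [ 39.8746 -12.5845   4.6546] z min/max [-2.5749 16.9754] y [-15.0054  -8.2196] bed [ 93.3859 -12.6427   4.1284]
  x 55 8
[... 272 characters left out ...]
6   6.1927] z min/max [ 0.7068 11.9475] y [-8.0282  0.4093] bed [14.6838 -5.184   2.1587]
top 0.52 181 TCPframe x 1,99% [-66.7026 -66.0556  -7.4183  -5.9852]
  x -80 -55 47 med [-63.2324   1.407   -2.0643] z min/max [-11.2214  14.9105] y [-9.2806 13.4303] bed [196.4449   0.9297  11.2477]
  x -55 -20 101 med [-38.2659   1.6912  -4.0008] z min/max [-10.9128   5.6877] y [-11.889   12.7081] bed [171.5198   1.3268  13.0535]
crop 206 152
t 9.5 pos [ 0.6287 -0.0465  0.1894] x [-0.861  -0.0731 -0.5034] y [-0.0849  0.9964  0.0004] z [ 0.5015  0.043  -0.8641] yawx -175.1443575371782 
F [ 4.2899 -2.0994  1.6537] g 0.30356899772461593 59.91341292858124 j [-0.2934 -0.0406  2.0095  0.2939  0.6981 -2.1293]
```

```bash
python3 -m jog '[0,0,0,1,0.1,-1.7,0,0,0,0,-3.5,-0.3,-2,0,0,0,0,-2,-0.2,-1,0,0,0,0,0,0,0,0,0,0,0,0,0,0,0]';  python3 rel.py |head -1;python3 st.py
```

```text
time_s: 10.0
position: [0.6283, -0.0474, 0.1896]
orientation: [0.266, -0.041, 0.963, 0.01]
wrist_force: [15.8, 0.7, 5.9]
grip_width: 0.304
grip_force: 59.8
TCP in bed mm [133.0407  -0.9898   9.3205] gx,gz in bed [-0.9999  0.0035 -0.0148] [ 0.0147 -0.0044 -0.9999]
t 10.2 pos [ 0.6283 -0.0473  0.1895] x [-0.8555 -0.073  -0.5126] y [-0.0838  0.9965 -0.002 ] z [ 0.511   0.0412 -0.8586] yawx -175.12386599946208 
F [15.5397  2.0577  6.1884] g 0.31059935671507616 59.82835114002228 j [-0.2959 -0.0467  2.0186  0.3023  0.6855 -2.1388]
```

View pics/c5.png

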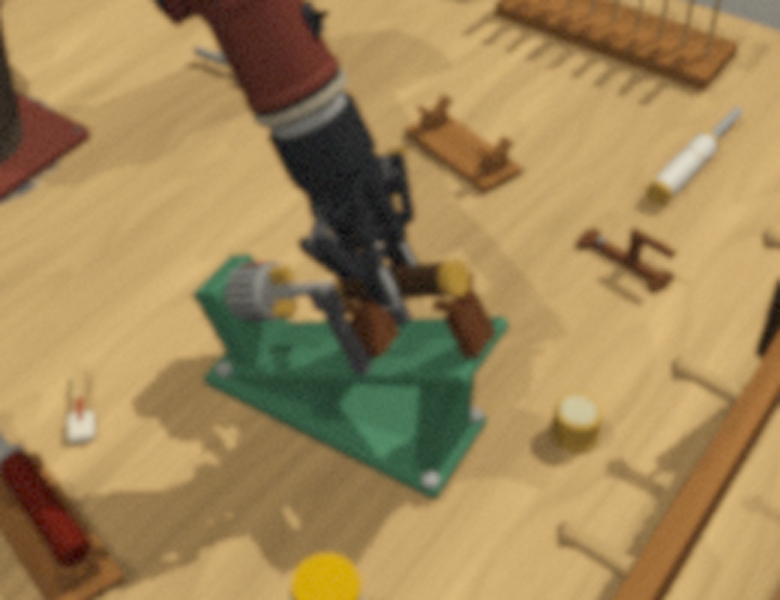

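Crop: the shank end has gone between the brass jaws at (280,290), and the handle is over both rests. The 16 N along the axis shows that it is on the stop. Relaxing the push and lowering.

```bash
python3 -m jog '[0,0,0,4.1,0.4,-1.1,0,0,0,0,0,0,0,0,0,0,0,0,0,0,0]';  python3 rel.py |head -1;python3 st.py|grep F;python3 -m jog '[0,0,0,1,0.1,-1.8,0,0,0,0,0,0,0,0,0,0,0,0,0,0,0]';  python3 rel.py |head -1;python3 st.py|grep F
```

```text
time_s: 10.5
position: [0.6299, -0.0479, 0.1878]
orientation: [0.263, -0.041, 0.964, 0.01]
wrist_force: [-12.3, -5.9, 22.8]
grip_width: 0.304
grip_force: 62.7
TCP in bed mm [133.4269  -1.6419   6.9835] gx,gz in bed [-1.      0.003  -0.0087] [ 0.0087 -0.0044 -1.    ]
F [-11.9836  -5.0479  21.6131] g 0.30223535339978574 62.655837535858154 j [-0.2949 -0.0377  2.0117  0.2973  0.688  -2.1347]
time_s: 11.0
position: [0.6301, -0.048, 0.1875]
orientation: [0.262, -0.041, 0.964, 0.01]
wrist_force: [-33.0, -7.7, 40.3]
grip_width: 0.307
grip_force: 65.6
TCP in bed mm [133.5399  -1.7928   6.6306] gx,gz in bed [-1.      0.0025 -0.0079] [ 0.0079 -0.0042 -1.    ]
F [-32.6118  -6.8018  39.6911] g 0.3070941281736066 65.63575744628906 j [-0.2949 -0.0362  2.0104  0.297   0.6886 -2.1351]
```

Seated: it is firm in the Vs at an axis height of about 0. Releasing.

```bash
python3 -m jog '[0,0,0,-1.5,-0.1,2.6,0,0,0,0,0,0,0,0.3,0,0,0,0,0,0,0.6,0,0,0,0,0,0,0.7,0,0,0,0,0,0,0.7,0,0,0,0,0,0,0.7]' 30;python3 st.py|grep F
python3 -m jog '[0,0,0,-7.5,-0.6,13,0.7,0,0,0,-20,-1.8,34.6,0.7,0,0,0,-20,-1.8,34.6,0.7,0,0,0,-20,-1.8,34.6,0.7,0,0,0,0,0,0,0.7]'; python3 st.py
python3 - <<'E'
from fit import *
R,o=bedRT((.5181,-.0562,np.radians(5.1)))
for n in('scene','top'):
    im,d=imaging.capture(n)
    if n=='scene': cv2.imwrite('pics/c6.png',cv2.resize(im[160:320,240:450,::-1],None,fx=3.7,fy=3.7,interpolation=2))
    for r in finder.cut_out('pricking_tool',n)[:3]:
        B=(mask2w(n,r['region'],d)-o)@R*1e3
        B=B[np.abs(B[:,1])<25]
        if len(B)>20: print(n,r['conf'],len(B),'xrange',np.percentile(B[:,0],[1,99]))
        for lo,hi in((25,75),(100,180),(185,205)):
            m=(B[:,0]>lo)&(B[:,0]<hi)
            if m.sum()>4: print('  ',lo,m.sum(),np.median(B[m],0),np.percentile(B[m],[3,97],axis=0).ravel())
    for r in finder.cut_out('keeper',n)[:2]+finder.cut_out('keeper_end',n)[:1]:
        B=(mask2w(n,r['region'],d)-o)@R*1e3;print(n,'keeper',r['conf'],len(B),np.median(B,0),B[np.argsort(B[:,1])[-5:]].mean(0), B[np.argsort(B[:,1])[:5]].mean(0))
    for r in finder.search_frame('keeper_end',n)[:2]: print('kend',r['conf'],(c2w(n,r['xyz'])-o)@R*1e3)
E
```

```text
time_s: 11.8
position: [0.6258, -0.0456, 0.1818]
orientation: [0.258, -0.041, 0.965, 0.012]
wrist_force: [-0.3, -0.5, -0.2]
grip_width: 0.703
grip_force: 0.0
F [-0.2972 -0.4615 -0.1575] g 0.7025061162748013 0.0 j [-0.2935 -0.0347  2.0177  0.2973  0.6907 -2.1347]
time_s: 12.3
position: [0.5601, -0.0528, 0.3065]
orientation: [0.263, -0.042, 0.964, 0.01]
wrist_force: [-0.2, -0.2, 0.5]
grip_width: 0.698
grip_force: 0.0
t 12.3 pos [ 0.5601 -0.0528  0.3065] x [-0.8582 -0.0748 -0.5079] y [-0.0853  0.9964 -0.0025] z [ 0.5062  0.0412 -0.8614] yawx -175.02149804970466 
F [-0.1632 -0.215   0.4799] g 0.6980224734366209 0.0 j [-0.3575 -0.3433  2.0398  0.2644  0.9713 -2.1114]
scene 0.63 521 xrange [  8.9582 199.1167]
   25 36 [41.8658 -4.1328  3.5336] [26.4183 -7.2165 -1.0618 65.4525  1.1864  5.8072]
   100 265 [140.3336 -13.4802   6.9432] [103.4313 -17.6044  -7.9517 177.5437  -0.5128  13.4004]
   185 110 [197.075   -8.509    2.7249] [185.9118 -18.4841  -9.9495 199.3468   6.4059  13.2444]
scene keeper 0.71 186 [90.2512 78.1305 39.2873] [-105.3125  316.6564  -73.6766] [89.5652 26.4609 21.197 ]
scene keeper 0.56 163 [90.6051 75.2223 41.3496] [ 89.0491 121.2973  60.8803] [87.8373 26.2039 20.2438]
kend 0.46 [[89.6285 77.5479 41.4009]]
kend 0.22 [[ 131.1285 -219.7964 -135.4399]]
top 0.74 337 xrange [ 86.8334 199.8287]
   100 229 [140.7855  -1.3201  10.6798] [102.719  -15.3571  -0.5055 176.9833  10.6624  17.7003]
   185 57 [195.9317  -2.5273   8.9994] [186.0015 -14.4552 -16.2508 200.0709  10.1836  16.9109]
top keeper 0.75 313 [ 119.6624 -201.2877 -126.7709] [ 107.1796 -176.6731 -160.2664] [  97.4717 -238.2015 -163.1003]
top keeper 0.62 109 [90.0663 89.1294 47.1686] [ 90.7252 120.2063  60.1833] [90.6721 54.2126 32.9844]
top keeper 0.44 78 [90.1385 88.8693 47.2816] [ 90.323  118.5052  61.5721] [91.3078 54.9816 34.667 ]
```

View pics/c6.png

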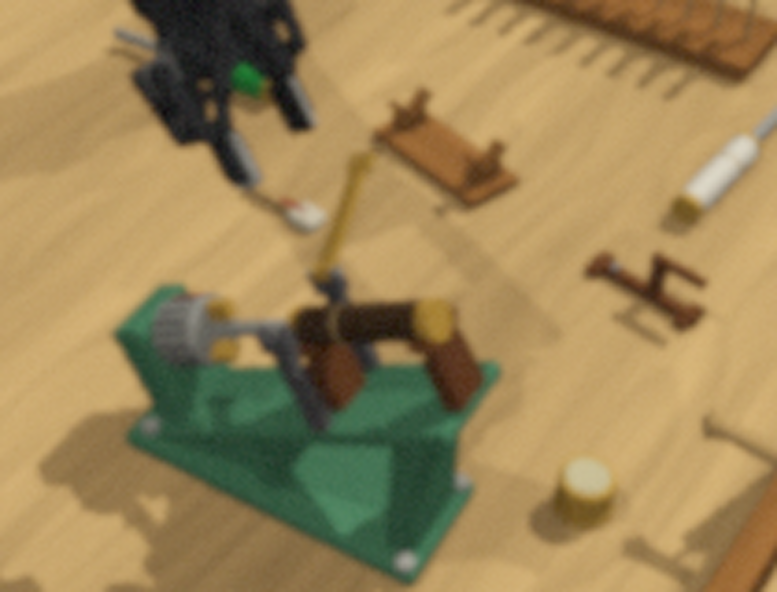

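Crop: the tool lies in both Vs with its shank in the jaws. The handle end measures x = 199.5 against 198, so it is home. The keeper runs from its hinge at (325,285) to its tab at (362,165). Next is the keeper: pinch the tab across its width, then carry it round its arc with the hand's attitude fixed.

```bash
sed -i 's/^bp=.*/bp=(.5185,-.0562,np.radians(4.5))/' rel.py
python3 -m jog '[4.07,0.32,-7.08,-2.6,10.3,-4.7,0.7,4.07,0.32,-7.08,-2.6,10.3,-4.7,0.7,4.07,0.32,-7.08,-2.6,10.3,-4.7,0.7,4.07,0.32,-7.08,-2.6,10.3,-4.7,0.7,4.07,0.32,-7.08,-2.6,10.3,-4.7,0.7,4.07,0.32,-7.08,-2.6,10.3,-4.7,0.7]'
python3 -m jog '[4.07,0.32,-7.08,-2.6,10.3,-4.7,0.7,4.07,0.32,-7.08,-2.6,10.3,-4.7,0.7,4.07,0.32,-7.08,-2.6,10.3,-4.7,0.7,4.07,0.32,-7.08,-2.6,10.3,-4.7,0.7,4.07,0.32,-7.08,-2.6,10.3,-4.7,0.7,0,0,0,0,0,0,0.7,0,0,0,0,0,0,0.7]'
python3 st.py; python3 rel.py|head -5
```

```text
time_s: 13.4
position: [0.5434, 0.0102, 0.2712]
orientation: [0.232, 0.366, 0.894, 0.118]
wrist_force: [-0.4, 0.0, -1.0]
grip_width: 0.7
grip_force: 0.0
time_s: 14.1
position: [0.5306, 0.0613, 0.2481]
orientation: [0.178, 0.651, 0.713, 0.19]
wrist_force: [0.4, 0.3, 0.9]
grip_width: 0.702
grip_force: 0.0
t 14.1 pos [0.5306 0.0613 0.2481] x [-0.0885  0.996  -0.0069] y [0.8604 0.08   0.5033] z [ 0.5018  0.0386 -0.8641] yawx 95.07955062292137 
F [0.4452 0.2821 0.9251] g 0.7018422299581908 0.0 j [-0.0796 -0.387   2.1799  0.1065  0.8294 -0.2212]
TCP in bed mm [ 85.0037 116.2193 104.6245] gx,gz in bed [-0.0122  0.9999 -0.0009] [ 0.0038 -0.0008 -1.    ]
world axes of bed [[ 0.8634  0.0679  0.5   ]
 [-0.0785  0.9969  0.    ]
 [-0.4985 -0.0392  0.866 ]]
scene 0.65 111 TCPframe x 1,99% [-132.8948 -132.6508 -110.4821 -110.2003]
```

```bash
python3 -m jog '[0,0,0,8.3,0.7,-11.7,0.7,0,0,0,8.3,0.7,-11.7,0.7,0,0,0,8.3,0.7,-11.7,0.7,0,0,0,0,0,0,0.7]'
python3 -m jog '[0,0,0,0,0,0,0.1,0,0,0,0,0,0,0.1,0,0,0,0,0,0,0.1,0,0,0,0,0,0,0.1,0,0,0,0,0,0,0.1,0,0,0,0,0,0,0.1]' 20
python3 st.py; python3 rel.py|head -1
```

```text
time_s: 14.7
position: [0.5551, 0.0629, 0.2114]
orientation: [0.177, 0.653, 0.712, 0.189]
wrist_force: [-0.6, 0.0, -0.1]
grip_width: 0.705
grip_force: 0.0
time_s: 15.3
position: [0.5538, 0.0636, 0.2119]
orientation: [0.177, 0.653, 0.712, 0.189]
wrist_force: [-6.0, 0.4, -2.4]
grip_width: 0.252
grip_force: 23.2
t 15.3 pos [0.5538 0.0636 0.2119] x [-0.0848  0.9964 -0.0041] y [0.8626 0.0755 0.5002] z [ 0.4987  0.0389 -0.8659] yawx 94.86312588601336 
F [-5.9673  0.4089 -2.4209] g 0.2519668693678785 23.15855473279953 j [-0.0691 -0.2732  2.1652  0.1096  0.7334 -0.2172]
TCP in bed mm [ 87.0484 116.6498  61.6125] gx,gz in bed [-0.0075  1.     -0.0004] [ 0.0003 -0.0004 -1.    ]
```

```bash
python3 - <<'E'
import numpy as np
a=np.radians(np.linspace(26.7,181,17));p=92.5*np.c_[np.cos(a),np.sin(a)];d=np.diff(p,axis=0)
for i,(y,z) in enumerate(d): print(i,np.round([-.0785*y-.4985*z,.9969*y-.0392*z,.866*z],1))
E
```

```text
0 [-6.  -8.6 11.5]
1 [ -5.  -10.7  10.1]
2 [ -4.  -12.4   8.5]
3 [ -2.8 -13.8   6.6]
4 [ -1.5 -14.8   4.6]
5 [ -0.2 -15.4   2.4]
6 [  1.1 -15.5   0.1]
7 [  2.4 -15.2  -2.1]
8 [  3.6 -14.5  -4.3]
9 [  4.8 -13.4  -6.4]
10 [  5.7 -11.8  -8.3]
11 [  6.5 -10.   -9.9]
12 [  7.2  -7.9 -11.3]
13 [  7.6  -5.5 -12.4]
14 [  7.8  -3.  -13.1]
15 [  7.8  -0.4 -13.4]
```

```bash
python3 -m jog '[0,0,0,-6,-8.6,11.5,0.1,0,0,0,-5,-10.7,10.1,0.1,0,0,0,-4,-12.4,8.5,0.1,0,0,0,-2.8,-13.8,6.6,0.1,0,0,0,0,0,0,0.1]'; python3 rel.py|head -1
python3 -m jog '[0,0,0,-1.5,-14.8,4.6,0.1,0,0,0,-0.2,-15.4,2.4,0.1,0,0,0,1.1,-15.5,0.1,0.1,0,0,0,2.4,-15.2,-2.1,0.1,0,0,0,0,0,0,0.1]'; python3 rel.py|head -1
python3 -m jog '[0,0,0,3.6,-14.5,-4.3,0.1,0,0,0,4.8,-13.4,-6.4,0.1,0,0,0,5.7,-11.8,-8.3,0.1,0,0,0,6.5,-10,-9.9,0.1,0,0,0,0,0,0,0.1]'; python3 rel.py|head -1
```

```text
time_s: 16.0
position: [0.5356, 0.0178, 0.2494]
orientation: [0.176, 0.653, 0.712, 0.19]
wrist_force: [-10.8, 4.5, 1.6]
grip_width: 0.248
grip_force: 23.8
TCP in bed mm [ 87.0242  72.4264 104.9418] gx,gz in bed [-0.0069  1.      0.0005] [ 0.      0.0005 -1.    ]
time_s: 16.7
position: [0.5378, -0.0443, 0.2539]
orientation: [0.177, 0.653, 0.712, 0.189]
wrist_force: [-12.5, -1.4, 3.0]
grip_width: 0.249
grip_force: 22.6
TCP in bed mm [ 86.9133  10.3159 110.2108] gx,gz in bed [-0.0072  1.     -0.0016] [-0.0001 -0.0016 -1.    ]
time_s: 17.4
position: [0.5588, -0.0949, 0.2243]
orientation: [0.178, 0.653, 0.711, 0.188]
wrist_force: [-10.0, -7.0, 1.2]
grip_width: 0.25
grip_force: 24.3
TCP in bed mm [ 86.7833 -41.7478  76.1029] gx,gz in bed [-0.007   1.     -0.0033] [ 0.0004 -0.0033 -1.    ]
```

```bash
python3 -m jog '[0,0,0,7.2,-7.9,-11.3,0.1,0,0,0,7.6,-5.5,-12.4,0.1,0,0,0,0,0,0,0.1]'; python3 rel.py|head -1
python3 -m jog '[0,0,0,7.8,-3,-13.1,0.1,0,0,0,3.9,-0.2,-6.7,0.1,0,0,0,3.9,-0.2,-6.7,0.1,0,0,0,0,0,0,0.1]'; python3 rel.py|head -1
```

```text
time_s: 17.9
position: [0.5736, -0.1082, 0.2003]
orientation: [0.178, 0.653, 0.711, 0.189]
wrist_force: [-9.1, -8.7, -1.5]
grip_width: 0.246
grip_force: 28.0
TCP in bed mm [ 86.6949 -56.1269  48.4843] gx,gz in bed [-0.007   1.     -0.0035] [ 0.0006 -0.0035 -1.    ]
time_s: 18.5
position: [0.589, -0.1111, 0.174]
orientation: [0.178, 0.653, 0.711, 0.189]
wrist_force: [-7.1, -8.9, -2.5]
grip_width: 0.246
grip_force: 31.4
TCP in bed mm [ 86.6778 -60.2498  18.088 ] gx,gz in bed [-0.0073  1.     -0.003 ] [ 0.0007 -0.003  -1.    ]
```

```bash
python3 -m jog '[0,0,0,2,0.2,-3.5,0.1,0,0,0,0,0,0,0.1,0,0,0,0,0,0,0.1]'; python3 rel.py|head -1; python3 -m jog '[0,0,0,2,0.2,-3.5,0.1,0,0,0,0,0,0,0.1,0,0,0,0,0,0,0.1]'; python3 rel.py|head -1
```

```text
time_s: 19.0
position: [0.5908, -0.1108, 0.1709]
orientation: [0.178, 0.653, 0.711, 0.189]
wrist_force: [-7.2, -8.8, -3.1]
grip_width: 0.248
grip_force: 31.4
TCP in bed mm [ 86.6583 -60.1251  14.5451] gx,gz in bed [-0.0076  1.     -0.003 ] [ 0.0007 -0.003  -1.    ]
time_s: 19.5
position: [0.5928, -0.1104, 0.1674]
orientation: [0.178, 0.653, 0.712, 0.189]
wrist_force: [-7.5, -7.2, -3.2]
grip_width: 0.252
grip_force: 31.4
TCP in bed mm [ 86.6586 -59.8804  10.499 ] gx,gz in bed [-0.0078  1.     -0.0026] [ 0.0007 -0.0026 -1.    ]
```

```bash
python3 - <<'E'
from h import *
im,d=imaging.capture('scene');cv2.imwrite('pics/c7.png',cv2.resize(im[170:300,230:400,::-1],None,fx=4.5,fy=4.5,interpolation=2))
E
```

```text
(no output)
```

View pics/c7.png

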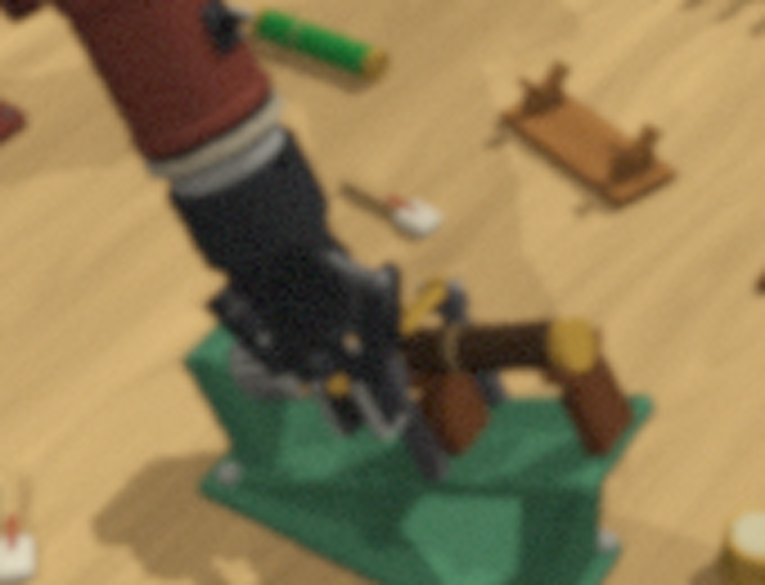

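Crop: the strap runs from its hinge (450,295) across the handle into the fingers at (410,320), so it is nearly closed. Pressing on until it resists.

```bash
python3 -m jog '[0,0,0,1.5,0.1,-2.6,0.1,0,0,0,0,0,0,0.1,0,0,0,0,0,0,0.1]'; python3 rel.py|head -1; python3 -m jog '[0,0,0,1.5,0.1,-2.6,0.1,0,0,0,0,0,0,0.1,0,0,0,0,0,0,0.1]'; python3 rel.py|head -1
```

```text
time_s: 20.05
position: [0.5941, -0.1101, 0.1654]
orientation: [0.177, 0.653, 0.712, 0.189]
wrist_force: [-15.1, -6.4, 3.5]
grip_width: 0.25
grip_force: 32.2
TCP in bed mm [ 86.7766 -59.6295   8.0623] gx,gz in bed [-0.008  1.    -0.002] [ 0.0005 -0.002  -1.    ]
time_s: 20.55
position: [0.5951, -0.1098, 0.1639]
orientation: [0.177, 0.652, 0.712, 0.189]
wrist_force: [-31.9, -5.8, 18.3]
grip_width: 0.249
grip_force: 33.8
TCP in bed mm [ 86.9471 -59.4896   6.3171] gx,gz in bed [-0.0095  1.     -0.0014] [-0.0002 -0.0014 -1.    ]
```

```bash
python3 -m jog '[0,0,0,-1,-0.1,1.7,0.3,0,0,0,0,0,0,0.6,0,0,0,0,0,0,0.6,0,0,0,0,0,0,0.6,0,0,0,-10,-0.8,17.3,0.6,0,0,0,-20,-1.6,34.6,0.6,0,0,0,-20,-1.6,34.6,0.6,0,0,0,0,0,0,0.6]'; python3 rel.py|head -1
python3 - <<'E'
from fit import *
R,o=bedRT((.5185,-.0562,np.radians(4.5)))
for n in('scene','top'):
    im,d=imaging.capture(n)
    if n=='scene': cv2.imwrite('pics/c8.png',cv2.resize(im[170:310,230:410,::-1],None,fx=4.2,fy=4.2,interpolation=2))
    for k in('keeper','keeper_end'):
      for r in finder.cut_out(k,n)[:2]:
        B=(mask2w(n,r['region'],d)-o)@R*1e3;B=B[(np.abs(B[:,0]-88)<12)&(np.abs(B[:,1])<75)&(B[:,2]>0)]
        if len(B)<10: continue
        print(n,k,r['conf'],len(B))
        for lo in range(-70,50,15):
            m=(B[:,1]>=lo)&(B[:,1]<lo+15)
            if m.sum()>2: print('  y',lo,m.sum(),np.median(B[m],0))
E
```

```text
time_s: 21.55
position: [0.5481, -0.1144, 0.2586]
orientation: [0.183, 0.652, 0.711, 0.192]
wrist_force: [0.5, 0.0, -0.2]
grip_width: 0.603
grip_force: 0.0
TCP in bed mm [ 93.3642 -60.3314 111.8775] gx,gz in bed [-0.0096  0.9999 -0.0063] [ 0.013  -0.0062 -0.9999]
scene keeper 0.63 165
  y -70 30 [ 91.1176 -62.9073  22.8496]
  y -55 20 [ 92.383  -46.9604  22.243 ]
  y -40 26 [ 91.1214 -35.2411  22.477 ]
  y -25 22 [ 89.8324 -17.5769  22.4801]
  y -10 24 [91.6658 -4.1912 21.0321]
  y 5 23 [92.1944 13.0738 21.4028]
  y 20 20 [86.8307 27.5797 22.4987]
top keeper 0.53 143
  y -70 4 [ 85.4473 -57.4526  23.3006]
  y -55 25 [ 86.8785 -48.2787  23.2803]
  y -40 23 [ 89.5219 -32.8132  24.703 ]
  y -25 21 [ 88.5513 -16.4362  23.5449]
  y -10 23 [89.0478 -2.1568 22.9955]
  y 5 23 [87.5029 12.7249 23.3309]
  y 20 22 [88.133  27.4039 23.4006]
top keeper_end 0.5 167
  y -70 11 [ 86.4133 -58.0782  25.5893]
  y -55 28 [ 87.0747 -48.4227  23.1837]
  y -40 28 [ 89.3295 -34.0929  23.5738]
  y -25 23 [ 88.4714 -16.772   23.5449]
  y -10 23 [89.0478 -2.1568 22.9955]
  y 5 26 [89.6095 11.9961 22.6835]
  y 20 25 [88.0569 27.6155 23.4954]
  y 35 3 [88.3934 37.1462 25.9402]
```

View pics/c8.png

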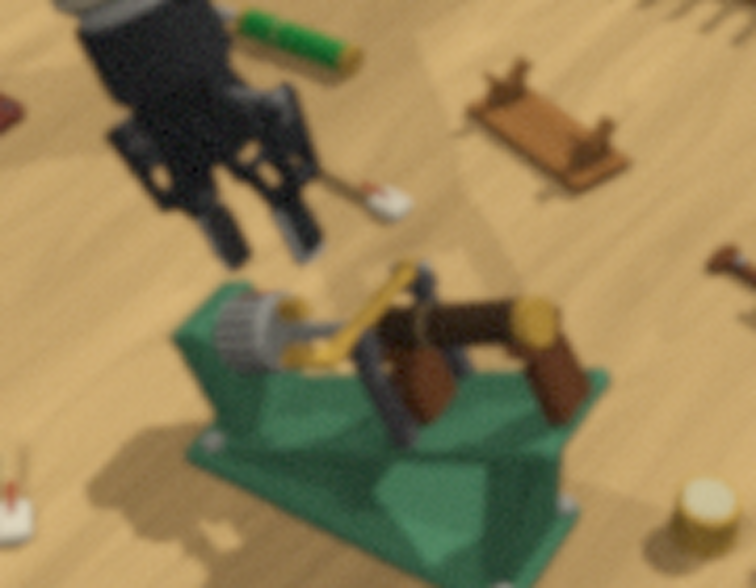

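Crop: the strap lies flat over the handle, from the hinge (415,270) to the tab (330,355). Its top measures z ≈ 23 all along, which is just what fully closed gives. Now over the sleeve.

```bash

python3 -m jog '[4.07,0.32,-7.08,-10.1,4.7,-4.5,0.7,4.07,0.32,-7.08,-10.1,4.7,-4.5,0.7,4.07,0.32,-7.08,-10.1,4.7,-4.5,0.7,4.07,0.32,-7.08,-10.1,4.7,-4.5,0.7,4.07,0.32,-7.08,-10.1,4.7,-4.5,0.7,4.07,0.32,-7.08,-10.1,4.7,-4.5,0.7]'
python3 -m jog '[4.07,0.32,-7.08,-10.1,4.7,-4.5,0.7,4.07,0.32,-7.08,-10.1,4.7,-4.5,0.7,4.07,0.32,-7.08,-10.1,4.7,-4.5,0.7,4.07,0.32,-7.08,-10.1,4.7,-4.5,0.7,4.07,0.32,-7.08,-10.1,4.7,-4.5,0.7,0,0,0,0,0,0,0.7,0,0,0,0,0,0,0.7]'
python3 st.py; python3 rel.py|head -1
```

```text
time_s: 22.65
position: [0.4855, -0.0846, 0.2242]
orientation: [0.083, 0.891, 0.373, 0.246]
wrist_force: [0.0, -0.8, 0.6]
grip_width: 0.699
grip_force: 0.0
time_s: 23.35
position: [0.4357, -0.0615, 0.2025]
orientation: [-0.006, 0.965, 0.043, 0.258]
wrist_force: [-0.2, -0.1, 0.7]
grip_width: 0.697
grip_force: 0.0
t 23.35 pos [ 0.4357 -0.0615  0.2025] x [0.8629 0.0808 0.499 ] y [ 0.087  -0.9961  0.0109] z [ 0.4979  0.034  -0.8666] yawx 5.3500936973762885 
F [-0.2398 -0.1118  0.7047] g 0.6968751417217642 0.0 j [-0.5301 -0.6473  2.425   0.3528  0.9501  0.8045]
TCP in bed mm [-28.0992   1.1809 117.2617] gx,gz in bed [ 0.9999  0.0129 -0.0012] [-0.0011 -0.0052 -1.    ]
```

```bash

python3 -m jog '[0,0,0,12,0.7,-20,0.9,0,0,0,12,0.7,-20,0.9,0,0,0,12,0.7,-20,0.9,0,0,0,12,0.7,-20,0.9,0,0,0,12,0.7,-20,0.9,0,0,0,0,0,0,0.9,0,0,0,0,0,0,0.9]'
python3 st.py; python3 rel.py|head -1
```

```text
time_s: 24.25
position: [0.4951, -0.0576, 0.1018]
orientation: [-0.007, 0.965, 0.042, 0.257]
wrist_force: [0.7, 0.8, -0.0]
grip_width: 0.901
grip_force: 0.0
t 24.25 pos [ 0.4951 -0.0576  0.1018] x [0.8644 0.0774 0.4969] y [ 0.0848 -0.9964  0.0078] z [ 0.4957  0.0354 -0.8678] yawx 5.119519979933898 
F [ 0.6791  0.805  -0.0457] g 0.900603893967092 0.0 j [-0.4296 -0.2445  2.3749  0.4422  0.5916  0.7372]
TCP in bed mm [-26.9128   0.4139   0.2867] gx,gz in bed [ 0.9999  0.0094 -0.0036] [-0.0036 -0.0036 -1.    ]
```

```bash

python3 -m jog '[6.9,0.54,4,0,0,0,0.9,6.9,0.54,4,0,0,0,0.9,0,0,0,0,0,0,0.9]'
python3 st.py; python3 rel.py|head -1
python3 -m jog '[6.9,0.54,4,0,0,0,0.9,6.9,0.54,4,0,0,0,0.9,6.9,0.54,4,0,0,0,0.9,0,0,0,0,0,0,0.9]'
python3 st.py; python3 rel.py|head -1
```

```text
time_s: 24.75
position: [0.4961, -0.0611, 0.1029]
orientation: [-0.134, 0.956, 0.074, 0.251]
wrist_force: [-0.7, -0.4, 0.8]
grip_width: 0.902
grip_force: 0.0
t 24.75 pos [ 0.4961 -0.0611  0.1029] x [0.863  0.0743 0.4997] y [ 0.2086 -0.9533 -0.2185] z [ 0.4601  0.2928 -0.8382] yawx 4.922344654062268 
F [-0.7472 -0.4     0.7579] g 0.9022852193557775 0.0 j [-0.6185 -0.115   2.2866  0.7206  0.8724  0.3491]
TCP in bed mm [-25.743   -3.0878   0.911 ] gx,gz in bed [ 1.      0.0064 -0.0004] [-0.002   0.2558 -0.9667]
time_s: 25.35
position: [0.4942, -0.058, 0.0987]
orientation: [-0.332, 0.907, 0.125, 0.228]
wrist_force: [0.3, 0.4, 0.0]
grip_width: 0.902
grip_force: 0.0
t 25.35 pos [ 0.4942 -0.058   0.0987] x [0.8647 0.0758 0.4965] y [ 0.3781 -0.7489 -0.5443] z [ 0.3306  0.6584 -0.6762] yawx 5.00749979522359 
F [0.3156 0.4321 0.0468] g 0.9022469981446519 0.0 j [-0.765   0.2172  2.0753  0.8242  1.2833  0.1053]
TCP in bed mm [-29.2087   0.1376  -1.961 ] gx,gz in bed [ 1.      0.0077 -0.004 ] [-0.0079  0.6304 -0.7762]
```

```bash

python3 -m jog '[0,0,0,1.6,0.1,3.2,0.9,0,0,0,0,0,0,0.3,0,0,0,0,0,0,0.3,0,0,0,0,0,0,0.3,0,0,0,0,0,0,0.3,0,0,0,0,0,0,0.3]' 60
python3 st.py; python3 rel.py|head -1
python3 -m jog '[-6.9,-0.54,-4,0,0,0,0.3,-6.9,-0.54,-4,0,0,0,0.3,-6.9,-0.54,-4,0,0,0,0.3,-6.9,-0.54,-4,0,0,0,0.3,0,0,0,0,0,0,0.3]'
python3 st.py; python3 rel.py|head -1
```

```text
time_s: 26.15
position: [0.4974, -0.0596, 0.1055]
orientation: [-0.327, 0.907, 0.127, 0.231]
wrist_force: [-0.3, -5.4, 1.1]
grip_width: 0.59
grip_force: 61.7
t 26.15 pos [ 0.4974 -0.0596  0.1055] x [0.8608 0.0782 0.5029] y [ 0.3811 -0.754  -0.535 ] z [ 0.3373  0.6522 -0.6789] yawx 5.193400409549701 
F [-0.3372 -5.4192  1.1123] g 0.589855857815343 61.668357253074646 j [-0.763   0.2024  2.0733  0.8247  1.2846  0.1117]
TCP in bed mm [-23.1682  -1.7542   2.4396] gx,gz in bed [0.9999 0.0105 0.0034] [-0.0039  0.6237 -0.7816]
time_s: 26.85
position: [0.4965, -0.0586, 0.1055]
orientation: [-0.062, 0.963, 0.058, 0.256]
wrist_force: [2.0, -13.7, -9.7]
grip_width: 0.59
grip_force: 75.2
t 26.85 pos [ 0.4965 -0.0586  0.1055] x [0.8625 0.0796 0.4997] y [ 0.1426 -0.9858 -0.0891] z [ 0.4855  0.1481 -0.8616] yawx 5.2703709117470146 
F [  2.0198 -13.7366  -9.6809] g 0.5899649313938994 75.22123575210571 j [-0.5179 -0.2067  2.3411  0.5977  0.7153  0.533 ]
TCP in bed mm [-23.8956  -0.6348   2.8034] gx,gz in bed [ 0.9999  0.0116 -0.0003] [-0.0015  0.1095 -0.994 ]
```

```bash

python3 -m jog '[-6.9,-0.54,-4,0,0,0,0.3,-6.9,-0.54,-4,0,0,0,0.3,0,0,0,0,0,0,0.3]'
python3 st.py; python3 rel.py|head -1
```

```text
time_s: 27.35
position: [0.4965, -0.0584, 0.1054]
orientation: [0.034, 0.966, 0.03, 0.254]
wrist_force: [0.9, 0.5, 9.4]
grip_width: 0.581
grip_force: 76.7
t 27.35 pos [ 0.4965 -0.0584  0.1054] x [0.8696 0.0758 0.4878] y [ 0.0411 -0.9958  0.0813] z [ 0.492  -0.0506 -0.8691] yawx 4.978595989456091 
F [0.9055 0.4986 9.4068] g 0.5812339595805818 76.73542857170105 j [-0.354  -0.2594  2.3772  0.2445  0.5332  0.9743]
TCP in bed mm [-23.9708  -0.4267   2.6994] gx,gz in bed [ 0.9999  0.0073 -0.014 ] [-0.0133 -0.0891 -0.9959]
```

```bash

python3 -m jog '[0,0,0,0,0,0,0.85,0,0,0,0,0,0,0.85,0,0,0,0,0,0,0.85,6.9,0.54,4,0,0,0,0.85,6.9,0.54,4,0,0,0,0.85,6.9,0.54,4,0,0,0,0.85,6.9,0.54,4,0,0,0,0.85,0,0,0,0,0,0,0.85]'
python3 rel.py|head -1
python3 -m jog '[6.9,0.54,4,0,0,0,0.85,6.9,0.54,4,0,0,0,0.85,6.9,0.54,4,0,0,0,0.85,0,0,0,0,0,0,0.85,0,0,0,0,0,0,0.85]'
python3 st.py; python3 rel.py|head -1
```

```text
time_s: 28.35
position: [0.4909, -0.0623, 0.0971]
orientation: [-0.211, 0.946, 0.094, 0.228]
wrist_force: [0.1, 0.2, -0.1]
grip_width: 0.851
grip_force: 0.0
TCP in bed mm [-33.2005  -3.8791  -1.5402] gx,gz in bed [ 0.9994  0.0118 -0.0332] [-0.0351  0.4095 -0.9116]
time_s: 29.05
position: [0.4908, -0.0587, 0.0982]
orientation: [-0.399, 0.881, 0.148, 0.205]
wrist_force: [-0.3, 0.7, 0.0]
grip_width: 0.854
grip_force: 0.0
t 29.05 pos [ 0.4908 -0.0587  0.0982] x [0.8717 0.0977 0.4802] y [ 0.4251 -0.6382 -0.6419] z [ 0.2438  0.7637 -0.5978] yawx 6.393935177089833 
F [-0.329   0.6931  0.0478] g 0.8539230383060904 0.0 j [-0.7807  0.3464  1.9743  0.8056  1.4295  0.0764]
TCP in bed mm [-32.4984  -0.3626  -0.644 ] gx,gz in bed [ 0.9993  0.029  -0.0225] [-0.0366  0.7422 -0.6692]
```

```bash

python3 -m jog '[0.93,-1.23,-1.44,5.5,0.4,5.5,0.85,0,0,0,0,0,0,0.3,0,0,0,0,0,0,0.3,0,0,0,0,0,0,0.3,0,0,0,0,0,0,0.3,0,0,0,0,0,0,0.3]' 60
python3 rel.py|head -1
python3 -m jog '[-6.9,-0.54,-4,0,0,0,0.3,-6.9,-0.54,-4,0,0,0,0.3,-6.9,-0.54,-4,0,0,0,0.3,-6.9,-0.54,-4,0,0,0,0.3,0,0,0,0,0,0,0.3]'
python3 st.py; python3 rel.py|head -1
```

```text
time_s: 29.85
position: [0.4969, -0.0601, 0.1051]
orientation: [-0.402, 0.877, 0.141, 0.222]
wrist_force: [-3.5, -4.3, 4.8]
grip_width: 0.587
grip_force: 62.1
TCP in bed mm [-23.8815  -2.1837   2.3623] gx,gz in bed [1.     0.0003 0.0032] [ 0.0019  0.743  -0.6693]
time_s: 30.55
position: [0.4959, -0.059, 0.105]
orientation: [-0.141, 0.954, 0.075, 0.252]
wrist_force: [-8.0, -8.8, 1.3]
grip_width: 0.582
grip_force: 70.3
t 30.55 pos [ 0.4959 -0.059   0.105 ] x [0.8612 0.0724 0.5031] y [ 0.2153 -0.9486 -0.2319] z [ 0.4605  0.308  -0.8325] yawx 4.807455170904322 
F [-8.0421 -8.829   1.3158] g 0.5818094636926785 70.2705180644989 j [-0.6249 -0.1135  2.2846  0.7321  0.8895  0.3374]
TCP in bed mm [-24.7336  -0.9818   2.7334] gx,gz in bed [1.     0.0046 0.0036] [ 0.0022  0.2709 -0.9626]
```

```bash

python3 -m jog '[-6.9,-0.54,-4,0,0,0,0.3,-6.9,-0.54,-4,0,0,0,0.3,0,0,0,0,0,0,0.3]'
python3 rel.py|head -1
python3 - <<'E'
from h import *
s=sensors.state();print(s['torque'],s['wrist_force'],s['torque']@[.8634,.068,.5])
E
```

```text
time_s: 31.05
position: [0.4963, -0.0584, 0.104]
orientation: [-0.014, 0.965, 0.04, 0.259]
wrist_force: [-2.5, -10.3, 0.7]
grip_width: 0.592
grip_force: 74.6
TCP in bed mm [-24.8706  -0.4954   1.6308] gx,gz in bed [1.     0.0023 0.0004] [ 0.0003  0.0079 -1.    ]
[ 1.18450329  0.2493438  -0.16999485] [-2.69053941  2.82603017  7.53157123] 0.9546580987545005
```

```bash

python3 -m jog '[-5.2,-0.4,-3,0,0,0,0.3,0,0,0,0,0,0,0.3,0,0,0,0,0,0,0.3]'
python3 rel.py|head -1
python3 - <<'E'
from h import *
s=sensors.state();print(s['torque'],s['wrist_force'],s['torque']@[.8634,.068,.5])
E
python3 -m jog '[0,0,0,0,0,0,0.9,0,0,0,0,0,0,0.9,0,0,0,0,0,0,0.9,0,0,0,0,0,0,0.9,0,0,0,0,0,0,0.9]'
python3 -m jog '[0,0,0,-7,-0.5,12,0.9,0,0,0,-10,-0.8,17,0.9,0,0,0,-15,-1.2,26,0.9,0,0,0,-15,-1.2,26,0.9,0,0,0,-15,-1.2,26,0.9,0,0,0,0,0,10,0.9,0,0,0,0,0,0,0.9]'
python3 - <<'E'
from fit import *
R,o=bedRT((.5185,-.0562,np.radians(4.5)))
for n in('scene','top'):
    im,d=imaging.capture(n)
    if n=='scene': cv2.imwrite('pics/c9.png',cv2.resize(im[190:300,260:400,::-1],None,fx=5.4,fy=5.4,interpolation=2))
    for k in('pricking_tool','keeper','jaw_top'):
      for r in finder.cut_out(k,n)[:2]:
        B=(mask2w(n,r['region'],d)-o)@R*1e3;B=B[np.abs(B[:,1])<75]
        if len(B)>10: print(n,k,round(r['conf'],2),len(B),np.median(B,0),np.percentile(B,[2,98],axis=0).ravel())
E
python3 st.py
```

```text
time_s: 31.55
position: [0.4955, -0.0586, 0.1033]
orientation: [0.027, 0.966, 0.028, 0.257]
wrist_force: [-6.4, 5.5, 12.4]
grip_width: 0.587
grip_force: 76.2
TCP in bed mm [-25.8684  -0.586    1.3881] gx,gz in bed [ 1.     -0.0003 -0.0056] [-0.0056 -0.076  -0.9971]
[1.62444604 0.22559376 0.32271741] [-5.70601706  7.26252713 12.05077164] 1.5792457941897542
time_s: 32.25
position: [0.4953, -0.0599, 0.1027]
orientation: [0.028, 0.965, 0.027, 0.257]
wrist_force: [0.0, -0.0, 0.6]
grip_width: 0.9
grip_force: 0.0
time_s: 32.95
position: [0.4347, -0.0654, 0.2223]
orientation: [0.029, 0.965, 0.027, 0.26]
wrist_force: [0.3, -0.4, 0.5]
grip_width: 0.901
grip_force: 0.0
scene pricking_tool 0.8 511 [147.1277 -10.6124   5.253 ] [ 26.6839 -16.7759 -11.1516 198.6233   7.4813  13.7977]
scene keeper 0.61 157 [ 90.6907 -22.7225  22.2688] [ 78.6134 -67.9801  17.9699  97.6162  30.5039  24.6324]
scene jaw_top 0.62 42 [12.0436 -4.3491 12.8672] [-0.1705 -7.2074  5.3078 21.3065  1.4234 19.4562]
top pricking_tool 0.75 313 [143.1219  -0.1367  11.0241] [ 38.9891 -14.3511  -0.541  198.509   11.9539  19.2258]
top keeper 0.55 159 [ 88.292  -19.5542  23.9684] [ 77.7874 -64.1491  14.664   96.5513  33.618   32.3989]
t 33.35 pos [ 0.4332 -0.0643  0.2187] x [0.8667 0.0671 0.4943] y [ 0.039 -0.997  0.067] z [ 0.4973 -0.0388 -0.8667] yawx 4.427619411931051 
F [-1.2117  0.5009  0.2504] g 0.896899608982782 0.0 j [-0.4695 -0.6934  2.4182  0.2378  0.9416  0.9507]
```

View pics/c9.png

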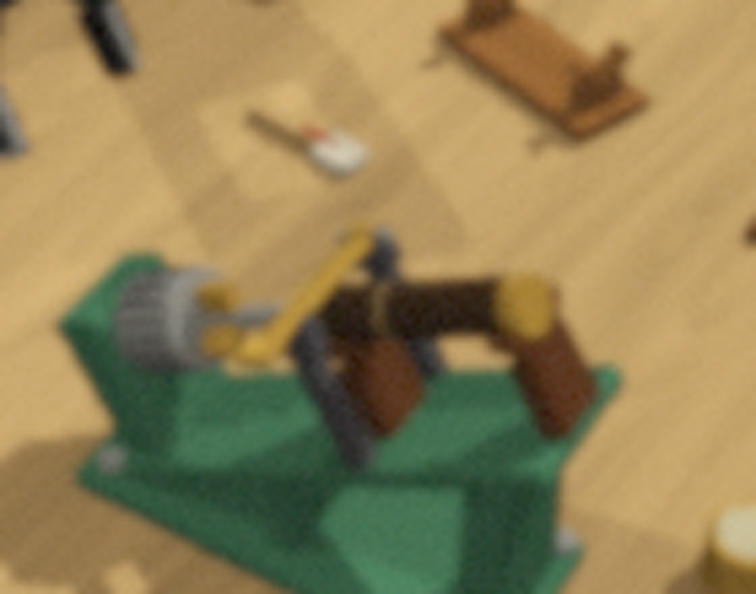

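Crop: the jaws at (215,300) and (220,340) are closed on the shank. The top jaw's outer face is at z ≈ 19.5 (25 when open), and the keeper is down from (365,240) to (255,350). The sleeve resisted with 1.6 Nm, against 0.1 Nm running, so it is at its end. The hand is clear.

```bash
python3 -c "
from plant import hand_in
print(hand_in())"
```

```text
the job is handed in; nothing more can be done
None
```

I handed the job in at about 33 s of the 72 s allowed: tool home in both rests, keeper flat in its catch, and sleeve turned until it would go no further, all by camera and force readings. The hand-in gave no verdict, and the grip force of each jaw was not measured directly.

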